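Unclip the long sample tube and lay it on the balance

TASK

The rocking mixer has stopped. Pull the longest of the three capped sample tubes up out of its spring clips and lay it gently in the middle of the V-shaped cradle on the balance, lying along the cradle. Leave the two shorter tubes clipped in the mixer.

Things in the scene. Friction and masses are not known exactly. Their poses are not given: they have to be found in the camera images.
- long_tube_mid (a point): Long tube, white plastic, 25 mm diameter, 165 mm long with blue cap (28.4 mm diameter, the 22 mm at the +x end), 40-80 g. Point: on its axis, mid-length; x along the tube to the cap. Lies level in any of the mixer's 3 stations, axis 34 mm above the black platform, parallel neighbours 75 mm apart. Grip from above: 56 mm of bare tube between its two clips. Straight up, it is free after 30 mm.
- short_tube_a_mid (a point): A short tube, as the long one but 125 mm long, clipped in another station; it stays. Point: on its axis, mid-length; x to the cap. Every station has two steel C-clips open at the top, 8 mm wide, 32 mm either side of the tube's middle, 34 mm across both jaws, reaching 14 mm above the tube's axis. Pulled up, they resist with about 8-15 N over the first centimetre, then snap open.
- short_tube_b_mid (a point): The other short tube, the same as short_tube_a, in the remaining station; it stays. Point: on its axis, mid-length; x to the cap. The mixer is a white box, 236 x 260 mm, with a black platform 83 mm above the table.
- cradle (a point): Black V-cradle fixed on the round steel pan of the white balance. Point: where a seated tube's axis has its middle, 46 mm above the pan. The tube lies along x, cap either way; y level across, z up. Two V-notches, 8 mm thick, 45 mm either side along x, 82 mm clear gap between them for the fingers; notches 53 mm wide in y at their tops, 8 mm above the point.
Things that resemble listed ones, but are neither listed nor needed, are in the scene too. What is shaped like the part that bears long_tube_mid but yellow is not meant.

How it is judged:
By the outcome, as a careful person would: the job done as asked, in the order asked, and still so for the second after the job is handed in, with the robot touching nothing.
It also fails if it takes over 40 s, if anything falls off the work surface, if the arm or the gripper's body presses on something with over 40 N, if the wrist force passes 120 N, or if a joint passes its speed limit or range.

ROBOT

A 6-joint arm with a two-finger parallel gripper is mounted at the origin on the work surface. World frame = base frame: x ahead of the robot, y to its left, z up, the work surface at z = 0. Lengths are in m, angles in rad, forces in N, time in s.
With the tool pointing down it reaches from about 0.35 to 0.775 m from the base axis. Payload 7.3 kg.
Tool frame: the origin (TCP) lies on the front face of the gripper's body, between the roots of the fingers; the fingertips stand 66 mm ahead of it and the grasp point (between the pads) lies 47 mm ahead of it; z points along the fingers, y is the direction in which the jaws open and shut (so a half turn about z gives the same grasp; the last joint's range is limited). The gripper opens to 92 mm and grips with 3 to 60 N. Pads are 19 mm wide; open, the fingers measure 130 mm over their backs; the gripper's body (75 mm by 190 mm) begins 47 mm behind the grasp point.
Start: joints at [-1.477, 0.342, 1.524, -0, 1.275, -0.146], TCP at [0.125, -0.51, 0.292] pointing down, gripper open.
Joint ranges: [-2.53, 2.53], [-0.77, 2.02], [0.04, 2.7], [-1, 4.14], [0.28, 2.66], [-3.11, 3.11]. Speed limits (rad/s): [2.57, 2.57, 3.14, 3.14, 3.14, 3.14].

INTERFACE

Orientations are given as [roll, pitch, yaw] about the fixed x, y, z axes, in that order (R = Rz(yaw) Ry(pitch) Rx(roll)).
In Python, from cell import observe, read_camera, hand_in, search_frame, tip_of gives the robot as it stands. The module is installed in compiled form; this text tells all that it offers.
- The arm moves only by the tool apply_moves, never from a script. Its argument "motion" is a list of rows, each an object with "offset": the shift along the tool's x, y, z in mm, a list of three; "rotation": the turn, a rotation vector about the tool's x, y, z in rad, a list of three. In form: [{"offset": [x, y, z], "rotation": [rx, ry, rz]}, ...]. A call has 1 to 12 rows; each row shifts and turns the pose as measured when the row begins, along the tool's axes as they then stand; what a row does not reach is not made up. A row lasts 1/12 s, in which the tool goes at most 41.7 mm and 7.16 degrees, less where a joint would pass 70% of its speed; a pose out of reach is approached as far as the arm can. A call with a gripper value outside its range is refused whole. "grip" is the closure, from 0 (fully open) to 1 (shut), set as the call begins (left out, the last holds). The fingers move at their own pace and stop on an object; "grip_force" is the grip in N (left out, the last holds). Time passes only in rows, so rows that do not move let the fingers close. It gives the time, the measured TCP pose, the force and the opening at its end, in the units of the state.
- observe(): the state, without advancing time (a new reading comes with each control period).
- read_camera(name): name is "side" or "top" or "wrist"; returns a dict with "img" (384x512x3 uint8, red, green, blue), "camera_matrix" (3x3 intrinsics, pixels), "D" ([k1, k2, p1, p2, k3] as OpenCV has them; the pictures are not rectified), "R" (3x3) and "t" (3): a world point X has camera coordinates R X + t; the wrist camera has in their place "tool_from_camera" (4x4, takes a point from camera to tool coordinates, whose origin is the TCP and whose axes are the flange's). Camera axes: x right, y down, z forward; pixel columns grow to the right and rows downward; lengths in m; the calibration is good to about 2 mm. A picture is of the moment at which its call begins: read the wrist's pose just before it. There is no depth.
- hand_in(): hands the job in, once; it reports no verdict.
Trained networks look in a picture, given as the dict that the camera call returned (one of the last four; its "shot" number tells which), for a name from the list of things; names that differ only in an ending like _2 or _b are one class to them, and where a whole thing is asked for, a point or a joint stands for the part that bears it (a point fixed in the world has none). Each returns a list of dicts, best first, with "score" (0 to 1); they miss things now and then, are a little off and sometimes report something else, mostly with a low value. They report only what shows in the picture. A call takes as long as a camera call. They do not tell look-alikes from the thing itself.
- search_frame(query, picture): "location" ([x, y, z] in m, in world coordinates, good to about 4 mm: the middle of the surface that is visible of it).
- tip_of(query, picture): "location" ([x, y, z] in m, in world coordinates, good to about 4 mm: a listed point, or the origin of a listed thing).
The state is a dict: "time": time; "qpos": joint angles; "qvel": joint speeds; "joint_efforts": joint torques, N m; "tool_pos": TCP position; "tool_rot": TCP orientation; "contact_force": force on the tool from outside, world axes, zero at the start; "torque": the same for the moment, N m; "opening": finger opening in m.
Only numpy, scipy, OpenCV 4.12 (cv2) and the standard library are available. Lean on these libraries where they do the work, as an engineer would, in place of code of your own. Each camera call takes 0.05 s, during which the arm holds its last target.

## Working session

There is one attempt and no reset: what is moved stays moved. The work goes in short steps, Python scripts to look and compute and a tool call to move; the robot and the scene stay as the last step left them, time stands still between calls to the robot, and variables do not carry over. Pictures are saved under pics/ and viewed, and the job is handed in when it is done.

Besides the shell and the picture viewer there is one more tool, called after "Emit:" as name([rows], argument=value, ...), one row to a line, values as JSON. apply_moves: Moves the arm, as the interface text tells. Its arguments: {"type":"object","properties":{"motion":{"type":"array"},"grip":{"type":"number"},"grip_force":{"type":"number"}},"required":["motion"]}

```bash
mkdir -p pics; cat > h.py <<'E'
from cell import *
import cv2,numpy as np
def save(p,n): cv2.imwrite('pics/'+n+'.png',cv2.cvtColor(p['img'],cv2.COLOR_RGB2BGR))
def proj(p,X):
    r,_=cv2.Rodrigues(p['R']); return cv2.projectPoints(np.array(X,float).reshape(-1,1,3),r,p['t'],p['camera_matrix'],p['D'])[0].reshape(-1,2)
def toplane(p,uv,z):
    n=cv2.undistortPoints(np.array(uv,float).reshape(-1,1,2),p['camera_matrix'],p['D']).reshape(-1,2)
    d=np.c_[n,np.ones(len(n))]@p['R']; c=-p['R'].T@p['t']
    return c+d*((z-c[2])/d[:,2])[:,None]
E
python3 - <<'E'
from h import *
print({k:np.round(v,3) for k,v in observe().items()})
for c in ['top','side']:
    p=read_camera(c); save(p,c+'0')
    for q in ['long_tube_mid','short_tube_a_mid','cradle']:
        for r in tip_of(q,p)[:4]:
            print(c,q,'tip',round(r['score'],2),np.round(r['location'],3),proj(p,r['location']).round())
        for r in search_frame(q,p)[:3]:
            print(c,q,'surf',round(r['score'],2),np.round(r['location'],3))
E
```

```text
{'time': np.float64(0.0), 'qpos': array([-1.477,  0.343,  1.525, -0.   ,  1.275, -0.146]), 'qvel': array([-0.001,  0.001, -0.001, -0.001, -0.002,  0.002]), 'joint_efforts': array([ 2.0000e-03, -4.3123e+01, -2.4422e+01,  7.2000e-02,  5.6000e-02,
       -0.0000e+00]), 'tool_pos': array([ 0.125, -0.51 ,  0.292]), 'tool_rot': array([-3.14, -0.  ,  0.24]), 'contact_force': array([-0.841,  0.308, -0.409]), 'torque': array([-0.001,  0.013,  0.012]), 'opening': np.float64(0.092)}
top long_tube_mid tip 0.68 [ 0.62  -0.286  0.118] [[376. 123.]]
top long_tube_mid tip 0.58 [ 0.27  -0.313  0.013] [[379. 271.]]
top long_tube_mid surf 0.88 [ 0.311 -0.299  0.021]
top long_tube_mid surf 0.8 [ 0.62  -0.283  0.129]
top short_tube_a_mid tip 0.96 [ 0.597 -0.214  0.114] [[346. 132.]]
top short_tube_a_mid surf 0.88 [ 0.6   -0.21   0.126]
top cradle tip 0.76 [0.55  0.206 0.121] [[170. 147.]]
top cradle surf 0.59 [0.506 0.187 0.065]
side long_tube_mid tip 0.57 [ 0.62  -0.281  0.121] [[203. 117.]]
side long_tube_mid tip 0.57 [ 0.568 -0.148  0.118] [[214. 148.]]
side long_tube_mid tip 0.55 [ 0.269 -0.317  0.016] [[312. 141.]]
side long_tube_mid surf 0.95 [ 0.624 -0.272  0.126]
side long_tube_mid surf 0.91 [ 0.273 -0.308  0.025]
side short_tube_a_mid tip 0.63 [ 0.599 -0.21   0.117] [[207. 134.]]
side short_tube_a_mid surf 0.58 [ 0.603 -0.2    0.128]
side cradle tip 0.83 [0.551 0.204 0.118] [[200. 253.]]
side cradle tip 0.37 [ 0.572 -0.146  0.115] [[212. 149.]]
side cradle surf 0.58 [0.51  0.22  0.059]
```

View pics/top0.png

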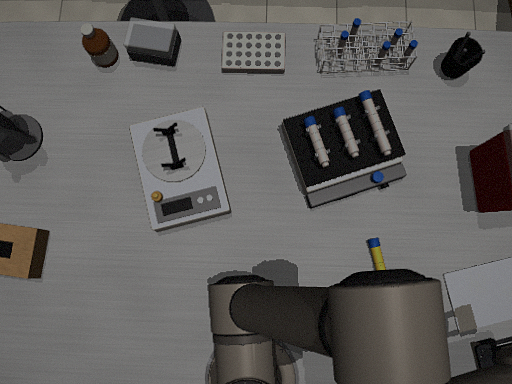

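View pics/side0.png

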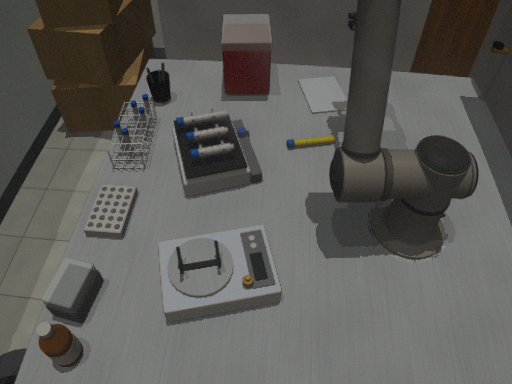

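The top view shows the long tube at the right station of the mixer, with its cap at about (366,97) and its end at (388,154). The yellow decoy is on the table at (375,253), and the cradle is at about (172,147). I'll zoom in to measure the axes.

```bash
python3 - <<'E'
from h import *
p=read_camera('top'); im=cv2.cvtColor(p['img'],cv2.COLOR_RGB2BGR)
a=cv2.resize(im[80:180,290:410],None,fx=5,fy=5,interpolation=cv2.INTER_CUBIC)
b=cv2.resize(im[100:240,120:240],None,fx=4.2,fy=4.2,interpolation=cv2.INTER_CUBIC)
cv2.imwrite('pics/t1.png',a);cv2.imwrite('pics/c1.png',b)
hsv=cv2.cvtColor(im,cv2.COLOR_BGR2HSV)
m=((hsv[...,0]>95)&(hsv[...,0]<130)&(hsv[...,1]>120)&(hsv[...,2]>60)).astype(np.uint8)
n,l,s,c=cv2.connectedComponentsWithStats(m)
for i in range(1,n):
    if s[i,4]>15: print(s[i],c[i], toplane(p,c[i],.12).round(3))
print('cam',-p['R'].T@p['t'])
q=read_camera('side');print('cam',-q['R'].T@q['t'])
im=cv2.cvtColor(q['img'],cv2.COLOR_RGB2BGR)
cv2.imwrite('pics/t2.png',cv2.resize(im[100:180,160:260],None,fx=6,fy=6,interpolation=cv2.INTER_CUBIC))
cv2.imwrite('pics/c2.png',cv2.resize(im[220:320,150:280],None,fx=5,fy=5,interpolation=cv2.INTER_CUBIC))
E
```

```text
[354  18   7   7  39] [356.8974359   21.28205128] [[ 0.887 -0.244  0.12 ]]
[395  28   8   7  39] [398.64102564  31.33333333] [[ 0.863 -0.349  0.12 ]]
[342  31   7   6  36] [344.86111111  33.61111111] [[ 0.852 -0.213  0.12 ]]
[383  41   8   7  41] [386.68292683  44.09756098] [[ 0.827 -0.317  0.12 ]]
[410  40   8   7  40] [413.625  42.9  ] [[ 0.833 -0.385  0.12 ]]
[360  90  12  11  80] [365.375  94.7  ] [[ 0.692 -0.261  0.12 ]]
[334 107  12  10  83] [339.19277108 111.27710843] [[ 0.647 -0.197  0.12 ]]
[305 116  11  11  87] [309.64367816 120.51724138] [[ 0.622 -0.126  0.12 ]]
[373 171  11  11  93] [377.64516129 176.12903226] [[ 0.49  -0.287  0.12 ]]
[369 238  11  10  77] [373.96103896 242.31168831] [[ 0.334 -0.277  0.12 ]]
cam [ 0.26486634 -0.02832931  1.17410038]
cam [0.39487112 0.69102731 0.93482432]
```

View pics/t1.png

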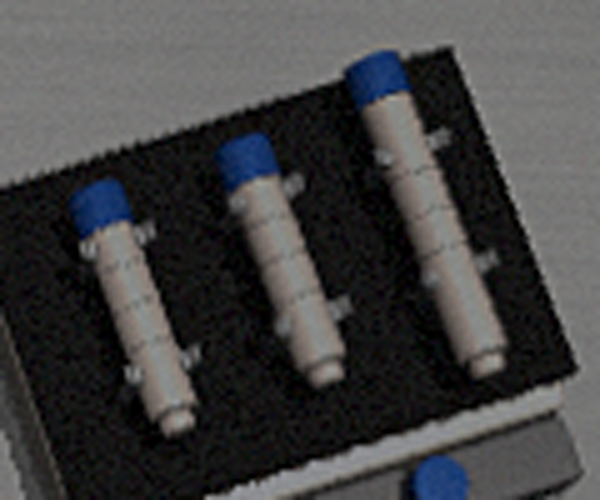

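View pics/c1.png

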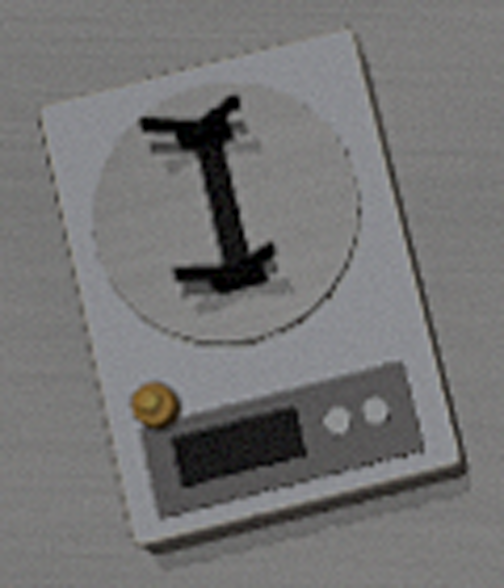

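View pics/c2.png

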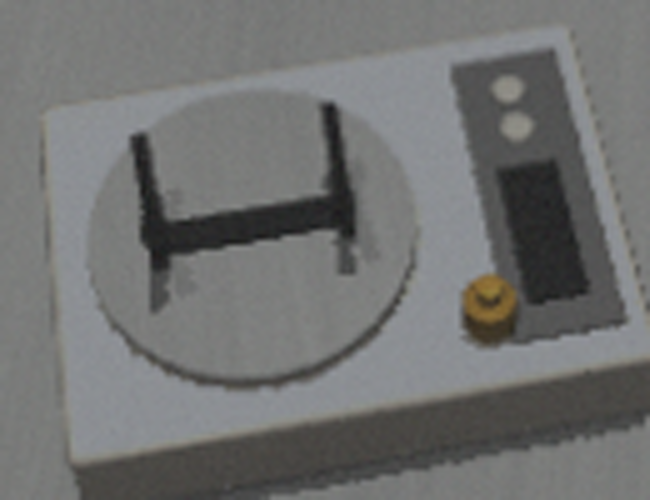

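View pics/t2.png

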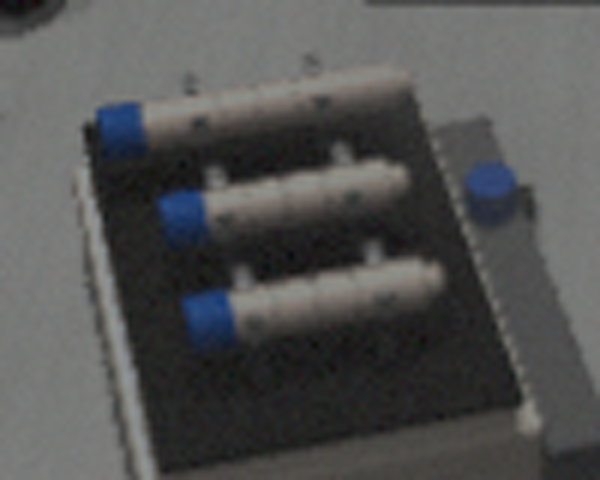

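```bash
cat >> h.py <<'E'
def tri(p,a,q,b):
    P=[];N=[]
    for c,u in ((p,a),(q,b)):
        P.append(np.c_[c['R'],c['t']]); N.append(cv2.undistortPoints(np.array(u,float).reshape(-1,1,2),c['camera_matrix'],c['D']).reshape(-1,2).T)
    X=cv2.triangulatePoints(P[0],P[1],N[0],N[1]); return (X[:3]/X[3]).T
E
python3 - <<'E'
from h import *
p=read_camera('top');q=read_camera('side')
o=lambda L,x,y,f: (np.array(L,float)+.5)/f-.5+[x,y]
A=o([(142,124),(237,100),(177,272),(270,248)],120,100,4.2)
B=o([(155,240),(330,103),(0,0),(0,0)],150,220,5)
# far notch: -y tip right(237,100) <->(140,135);+y tip (142,124)<->(153,240); near: -y (270,248)<->(329,105); +y (177,272)<->(346,222)
B=o([(153,240),(140,135),(346,222),(329,105)],150,220,5)
X=tri(p,A,q,B);print(X.round(4),X.mean(0))
# with z plane
for z in(.12,.128,.135):
  T=toplane(p,A,z);S=toplane(q,B,z);print(z,T.mean(0).round(4),S.mean(0).round(4),'yaw',[np.degrees(np.arctan2(*( (V[0]+V[1]-V[2]-V[3])[[1,0]]))) for V in (T,S)], [np.degrees(np.arctan2(*( (V[0]+V[2]-V[1]-V[3])[[1,0]])))-90 for V in (T,S)])
# balance edges top view
E=o([(42,107),(135,545),(350,30),(463,465)],120,100,4.2)
T=toplane(p,E,.06);print('bal',[np.degrees(np.arctan2(*(T[i]-T[i+1])[[1,0]])) for i in(0,2)])
# mixer
M=o([(452,48),(578,372),(0,190),(452,48)],290,80,5);T=toplane(p,M,.083)
print('mix',[np.degrees(np.arctan2(*(T[i]-T[i+1])[[1,0]])) for i in(0,2)])
# tube: top cap front end & rear end
tt=o([(372,58),(489,368)],290,80,5);ts=o([(103,130),(408,82)],160,100,6)
X=tri(p,tt,q,ts);print('tube',X.round(4),X.mean(0).round(4))
for u,c in((tt,p),(ts,q)):
  T=toplane(c,u,.120);d=T[0]-T[1];print(T.mean(0).round(4),np.linalg.norm(d),np.degrees(np.arctan2(d[1],d[0])))
E
```

```text
[[0.5907 0.2482 0.1243]
 [0.6063 0.1941 0.1254]
 [0.5065 0.2252 0.1134]
 [0.5198 0.1703 0.1258]] [0.55582237 0.20944686 0.12223805]
0.12 [0.5572 0.2099 0.12  ] [0.5558 0.2082 0.12  ] yaw [np.float64(15.988228293982385), np.float64(13.350983379558127)] [np.float64(15.936213024081411), np.float64(15.559712862206567)]
0.128 [0.555  0.2081 0.128 ] [0.5542 0.2129 0.128 ] yaw [np.float64(15.988228293982395), np.float64(13.35098337955817)] [np.float64(15.936213024081383), np.float64(15.559712862206524)]
0.135 [0.553  0.2065 0.135 ] [0.5529 0.2171 0.135 ] yaw [np.float64(15.988228293982385), np.float64(13.350983379558132)] [np.float64(15.936213024081255), np.float64(15.559712862206595)]
bal [np.float64(15.735813092545047), np.float64(16.56384293657785)]
mix [np.float64(19.404987165653814), np.float64(109.63879780272515)]
tube [[ 0.7002 -0.2583  0.1188]
 [ 0.5478 -0.313   0.1147]] [ 0.624  -0.2857  0.1167]
[ 0.6234 -0.2848  0.12  ] 0.1632968999868172 19.135480078090804
[ 0.6229 -0.2816  0.12  ] 0.16008618762882187 18.223928390599927
```

The tube's middle is near (0.623, -0.285, 0.117) with yaw about 0.335. The cradle is near (0.555, 0.208, ~0.118) with yaw about 0.278. I'll hover over the tube and part-close the fingers to about 50 mm so they clear the neighbouring tube.

Emit:
apply_moves([
  {"offset": [0, 0, 0], "rotation": [0, 0, -0.095]},
  {"offset": [39, -3.5, 2], "rotation": [0, 0, 0]},
  {"offset": [39, -3.5, 2], "rotation": [0, 0, 0]},
  {"offset": [39, -3.5, 2], "rotation": [0, 0, 0]},
  {"offset": [39, -3.5, 2], "rotation": [0, 0, 0]},
  {"offset": [39, -3.5, 2], "rotation": [0, 0, 0]},
  {"offset": [39, -3.5, 2], "rotation": [0, 0, 0]},
  {"offset": [39, -3.5, 2], "rotation": [0, 0, 0]},
  {"offset": [39, -3.5, 2], "rotation": [0, 0, 0]},
  {"offset": [39, -3.5, 2], "rotation": [0, 0, 0]},
  {"offset": [39, -3.5, 2], "rotation": [0, 0, 0]},
  {"offset": [39, -3.5, 2], "rotation": [0, 0, 0]},
], grip=0.44, grip_force=40)

```text
time: 1.9
tool_pos: [0.5269, -0.3291, 0.2692]
tool_rot: [3.136, 0.003, 0.327]
contact_force: [0.7, -1.6, 0.4]
opening: 0.0517
```

```bash
cat >> h.py <<'E'
from scipy.spatial.transform import Rotation as Rn
def toolT():
    s=observe(); return np.array(s['tool_pos']),Rn.from_euler('xyz',s['tool_rot']).as_matrix(),s
def delta(pos,yaw):
    t,R,s=toolT(); d=R.T@(np.array(pos)-t)*1000
    Rt=Rn.from_euler('xyz',[np.pi,0,yaw]).as_matrix()
    return d.round(1),Rn.from_matrix(R.T@Rt).as_rotvec().round(4)
def wrist():
    t,R,s=toolT(); p=read_camera('wrist'); M=p['tool_from_camera']
    Rc=R@M[:3,:3]; tc=R@M[:3,3]+t
    p['R']=Rc.T; p['t']=-Rc.T@tc; return p
E
python3 -c "
from h import *
print(delta([.623,-.285,.264],.335))"
```

```text
(array([105.1, -11. ,   4.9]), array([ 0.0052,  0.0027, -0.0084]))
```

Emit:
apply_moves([
  {"offset": [36, -4, 1], "rotation": [0, 0, -0.008]},
  {"offset": [35, -4, 1], "rotation": [0, 0, 0]},
  {"offset": [34, -3, 1], "rotation": [0, 0, 0]},
  {"offset": [0, 0, 0], "rotation": [0, 0, 0]},
])

```text
time: 2.23
tool_pos: [0.6326, -0.2761, 0.2635]
tool_rot: [3.138, 0.001, 0.341]
contact_force: [-0.8, 0.2, -0.1]
opening: 0.0517
```

```bash
python3 - <<'E'
from h import *
print(delta([.623,-.285,.264],.335))
p=wrist(); 
try:
    for q in ['long_tube_mid','short_tube_a_mid']:
        for r in tip_of(q,p)[:3]: print(q,round(r['score'],2),np.round(r['location'],4),proj(p,r['location']).round())
except Exception as e: print(e)
save(p,'w1')
im=p['img'].copy()
a=.335; e=np.array([np.cos(a),np.sin(a),0]); c=np.array([.623,-.285,.117])
for k in (-.0825,-.036,-.028,0,.028,.036,.0605,.0825):
    u=proj(p,c+k*e)[0]; print(k,u.round(1)); cv2.circle(im,tuple(int(v) for v in u.round()),3,(255,0,0),-1)
cv2.imwrite('pics/w1o.png',im[...,::-1])
E
```

```text
(array([-12. ,   5.2,  -0.4]), array([0.0036, 0.0009, 0.0065]))
long_tube_mid 0.58 [ 0.6216 -0.2853  0.1136] [[267. 207.]]
short_tube_a_mid 0.91 [ 0.5961 -0.2128  0.1199] [[179. 209.]]
-0.0825 [266.4 286.8]
-0.036 [267.  243.6]
-0.028 [267.1 235.7]
0 [267.5 206.9]
0.028 [267.9 176.1]
0.036 [268.  166.9]
0.0605 [268.4 137.6]
0.0825 [268.8 109.7]
```

View pics/w1o.png

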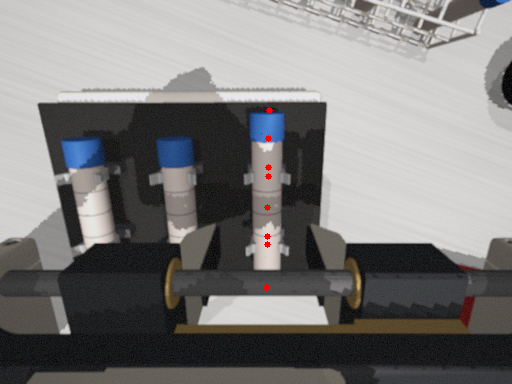

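The wrist view shows the estimated axis running along the long tube at column 267. The clips appear at rows ~178 and ~249. I'll check the position along x using the clips and the cap edge.

```bash
python3 - <<'E'
from h import *
p=wrist(); im=cv2.resize(p['img'][90:290,220:320],None,fx=3,fy=3,interpolation=cv2.INTER_CUBIC)
a=.335; e=np.array([np.cos(a),np.sin(a),0]); f=np.array([-e[1],e[0],0]); c=np.array([.623,-.285,.117])
def line(P,col):
    u=[tuple(int(v) for v in ((x-[220,90]+.5)*3-.5).round()) for x in proj(p,P)]
    cv2.line(im,u[0],u[1],col,1)
z=np.array([0,0,1.])
for s in(-1,1):
    for k in(.028,.036):
        for g in (-1,1):
            line([c+s*k*e+g*.017*f+0*z,c+s*k*e+g*.017*f+.014*z],(255,0,0))
t=np.linspace(0,np.pi,12)
for k,r in((.0605,.0142),(.0825,.0142)):
    P=[c+k*e+r*np.cos(x)*f+r*np.sin(x)*z for x in t]
    for i in range(11): line(P[i:i+2],(255,255,0))
cv2.imwrite('pics/w2.png',im[...,::-1])
E
```

```text
(no output)
```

View pics/w2.png

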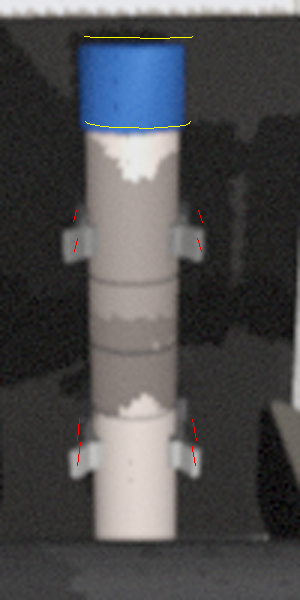

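```bash
python3 -c "
from h import *
print(delta([.6213,-.2847,.164],.340))"
```

```text
(array([ -6.8,   1.5, 100.9]), array([ 0.0046,  0.0037, -0.0038]))
```

Emit:
apply_moves([
  {"offset": [-7, 1.5, 0], "rotation": [0.004, 0.003, -0.003]},
  {"offset": [0, 0, 15], "rotation": [0, 0, 0]},
  {"offset": [0, 0, 15], "rotation": [0, 0, 0]},
  {"offset": [0, 0, 15], "rotation": [0, 0, 0]},
  {"offset": [0, 0, 0], "rotation": [0, 0, 0]},
])

```text
time: 2.85
tool_pos: [0.6145, -0.2914, 0.2227]
tool_rot: [3.137, -0.002, 0.331]
contact_force: [-0.6, 0.5, -2.2]
opening: 0.0514
```

```bash
python3 -c "
from h import *
print(delta([.6213,-.2847,.164],.340))"
```

```text
(array([ 8.5, -4.4, 58.7]), array([ 0.0043, -0.0017, -0.0092]))
```

Emit:
apply_moves([
  {"offset": [0, 0, 0], "rotation": [0, 0, 0]},
  {"offset": [0, 0, 0], "rotation": [0, 0, 0]},
])

```text
time: 3.02
tool_pos: [0.6124, -0.2937, 0.2242]
tool_rot: [3.137, -0.002, 0.327]
contact_force: [-0.8, 0.0, 0.3]
opening: 0.0514
```

```bash
python3 -c "
from h import *
for i in range(3):
  print(delta([.6213,-.2847,.164],.340), observe()['qvel'].round(3) if hasattr(observe()['qvel'],'round') else observe()['qvel'], observe()['time']); read_camera('top')"
```

```text
(array([11.3, -6. , 60.2]), array([ 0.0046, -0.0017, -0.0126])) [-0.021 -0.023 -0.004  0.     0.006 -0.007] 3.0167
(array([11. , -6.3, 60.7]), array([ 0.0056, -0.0023, -0.0126])) [ 0.012 -0.001 -0.014  0.001 -0.005  0.003] 3.0667
(array([10.6, -6.2, 60.9]), array([ 0.006 , -0.0028, -0.0122])) [ 0.011  0.005 -0.005  0.002 -0.004  0.003] 3.1167
```

Emit:
apply_moves([
  {"offset": [6, -3.5, 0], "rotation": [0.005, 0, -0.008]},
  {"offset": [0, 0, 0], "rotation": [0, 0, 0]},
  {"offset": [0, 0, 0], "rotation": [0, 0, 0]},
])

```text
time: 3.42
tool_pos: [0.6188, -0.2876, 0.2266]
tool_rot: [3.139, -0.005, 0.337]
contact_force: [1.0, 1.6, 0.7]
opening: 0.0519
```

```bash
python3 -c "
from h import *
for i in range(3):
  print(delta([.6213,-.2847,.164],.340), np.round(observe()['qvel'],3)); read_camera('top')"
```

```text
(array([ 3. , -2.1, 62.6]), array([ 0.0025, -0.0049, -0.0026])) [ 0.015 -0.002 -0.013  0.013  0.006 -0.001]
(array([ 2.9, -2. , 62.7]), array([ 0.0024, -0.0052, -0.0024])) [-0.002  0.001  0.007 -0.001 -0.003 -0.   ]
(array([ 3.1, -2. , 62.5]), array([ 0.0023, -0.0049, -0.0027])) [-0.004  0.     0.006 -0.005  0.     0.001]
```

Emit:
apply_moves([
  {"offset": [2.2, -1.5, 0], "rotation": [0.002, -0.004, -0.002]},
  {"offset": [0, 0, 0], "rotation": [0, 0, 0]},
  {"offset": [0, 0, 12], "rotation": [0, 0, 0]},
  {"offset": [0, 0, 12], "rotation": [0, 0, 0]},
  {"offset": [0, 0, 0], "rotation": [0, 0, 0]},
  {"offset": [0, 0, 0], "rotation": [0, 0, 0]},
])

```text
time: 4.07
tool_pos: [0.6204, -0.285, 0.1997]
tool_rot: [-3.141, 0.0, 0.34]
contact_force: [0.2, 0.0, 0.4]
opening: 0.0513
```

```bash
python3 - <<'E'
from h import *
read_camera('top')
print(delta([.6213,-.2847,.164],.340), np.round(observe()['qvel'],3))
p=wrist();save(p,'w3')
E
```

```text
(array([ 1.1,  0.2, 35.4]), array([-0.0009,  0.0007, -0.0001])) [-0.004 -0.007 -0.01   0.     0.009 -0.001]
```

View pics/w3.png

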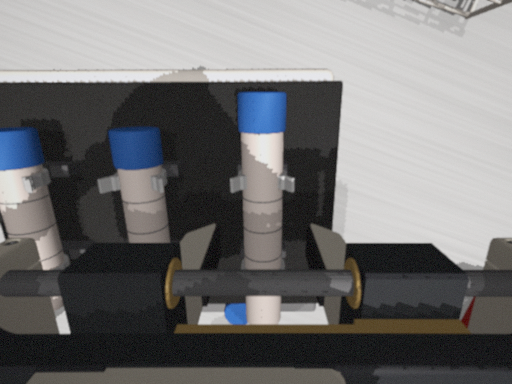

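The tube at column 262 is centred between the fingers (215 to 310). I'll descend the rest of the way.

Emit:
apply_moves([
  {"offset": [0.5, 0, 9], "rotation": [0, 0, 0]},
  {"offset": [0, 0, 9], "rotation": [0, 0, 0]},
  {"offset": [0, 0, 9], "rotation": [0, 0, 0]},
  {"offset": [0, 0, 2], "rotation": [0, 0, 0]},
  {"offset": [0, 0, 0], "rotation": [0, 0, 0]},
  {"offset": [0, 0, 0], "rotation": [0, 0, 0]},
])

```text
time: 4.67
tool_pos: [0.621, -0.2851, 0.1683]
tool_rot: [3.141, -0.0, 0.34]
contact_force: [-0.6, -0.0, -0.4]
opening: 0.0516
```

```bash
python3 - <<'E'
from h import *
read_camera('top')
print(delta([.6213,-.2847,.164],.340), np.round(observe()['qvel'],3))
E
```

```text
(array([ 0.4, -0.3,  4.4]), array([ 0.0006, -0.0006, -0.0004])) [ 0.002 -0.008 -0.006 -0.     0.002  0.   ]
```

Emit:
apply_moves([
  {"offset": [0, 0, 3.5], "rotation": [0, 0, 0]},
  {"offset": [0, 0, 0], "rotation": [0, 0, 0]},
  {"offset": [0, 0, 0], "rotation": [0, 0, 0]},
])

```text
time: 4.97
tool_pos: [0.6214, -0.2853, 0.1655]
tool_rot: [3.14, -0.002, 0.34]
contact_force: [0.1, 0.9, 0.9]
opening: 0.0513
```

Emit:
apply_moves([
  {"offset": [0, 0, 0], "rotation": [0, 0, 0]},
  {"offset": [0, 0, 0], "rotation": [0, 0, 0]},
  {"offset": [0, 0, 0], "rotation": [0, 0, 0]},
  {"offset": [0, 0, 0], "rotation": [0, 0, 0]},
  {"offset": [0, 0, 0], "rotation": [0, 0, 0]},
  {"offset": [0, 0, 0], "rotation": [0, 0, 0]},
], grip=1, grip_force=45)

```text
time: 5.47
tool_pos: [0.6213, -0.2846, 0.1661]
tool_rot: [3.141, -0.002, 0.34]
contact_force: [-1.1, -0.0, 0.8]
opening: 0.024
```

Emit:
apply_moves([
  {"offset": [0, 0, -6], "rotation": [0, 0, 0]},
  {"offset": [0, 0, -6], "rotation": [0, 0, 0]},
  {"offset": [0, 0, -6], "rotation": [0, 0, 0]},
  {"offset": [0, 0, -6], "rotation": [0, 0, 0]},
  {"offset": [0, 0, -6], "rotation": [0, 0, 0]},
  {"offset": [0, 0, -6], "rotation": [0, 0, 0]},
])

```text
time: 5.97
tool_pos: [0.6204, -0.2852, 0.2018]
tool_rot: [-3.14, 0.002, 0.339]
contact_force: [-0.3, -0.3, -0.5]
opening: 0.0241
```

Emit:
apply_moves([
  {"offset": [0, 0, -15], "rotation": [0, 0, 0]},
  {"offset": [0, 0, -20], "rotation": [0, 0, 0]},
  {"offset": [0, 0, -15], "rotation": [0, 0, 0]},
  {"offset": [0, 0, -5], "rotation": [0, 0, 0]},
  {"offset": [0, 0, 0], "rotation": [0, 0, 0]},
])

```text
time: 6.38
tool_pos: [0.6215, -0.2852, 0.2677]
tool_rot: [3.136, -0.005, 0.34]
contact_force: [0.9, 0.2, -0.7]
opening: 0.024
```

```bash
python3 - <<'E'
from h import *
p=wrist();save(p,'w4'); print(toolT()[2]['tool_pos'],observe()['contact_force'])
q=read_camera('side'); cv2.imwrite('pics/s4.png',cv2.resize(q['img'][60:200,140:340,::-1],None,fx=4,fy=4,interpolation=cv2.INTER_CUBIC))
E
```

```text
[ 0.6214805  -0.28522478  0.26733941] [ 0.71957493  0.14332406 -0.50492674]
```

View pics/w4.png

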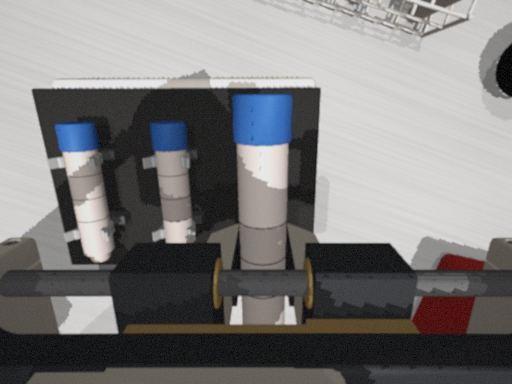

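View pics/s4.png

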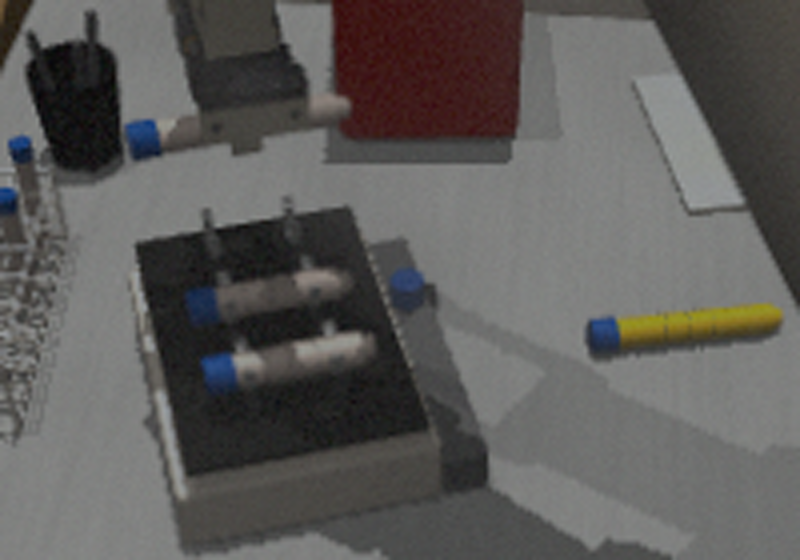

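The tube is out and level, and both short tubes are still clipped in. Next I'll measure where the tube sits in the hand, using the cap.

```bash
python3 - <<'E'
from h import *
p=wrist(); t,R,s=toolT()
im=cv2.resize(p['img'][80:330,200:320],None,fx=2.2,fy=2.2,interpolation=cv2.INTER_CUBIC)
c=t+R@[0,0,.049]
th=np.linspace(-.3,np.pi+.3,24)
for k in(.0605,.0825):
    P=np.array([c+R@[k,.0142*np.cos(x),-.0142*np.sin(x)] for x in th]); U=((proj(p,P)-[200,80]+.5)*2.2-.5).round().astype(int)
    cv2.polylines(im,[U.reshape(-1,1,2)],False,(255,255,0),1)
cv2.imwrite('pics/w5.png',im[...,::-1])
E
```

```text
(no output)
```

View pics/w5.png

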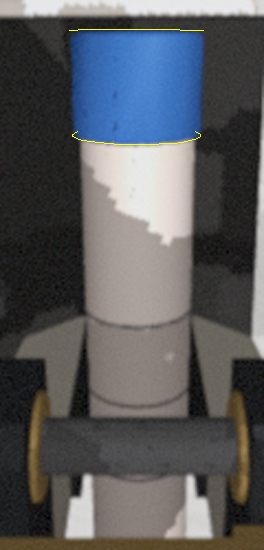

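Emit:
apply_moves([
  {"offset": [4, -20, 0], "rotation": [0, 0, 0]},
  {"offset": [7, -33, 0], "rotation": [0, 0, 0]},
  {"offset": [7, -35, 0], "rotation": [0, 0, 0]},
  {"offset": [7, -35, 0], "rotation": [0, 0, 0]},
  {"offset": [7, -35, 0], "rotation": [0, 0, 0]},
  {"offset": [7, -35, 0], "rotation": [0, 0, 0]},
  {"offset": [7, -35, 0], "rotation": [0, 0, 0]},
  {"offset": [7, -35, 0], "rotation": [0, 0, 0]},
  {"offset": [7, -35, 0], "rotation": [0, 0, 0]},
  {"offset": [7, -35, 0], "rotation": [0, 0, 0]},
  {"offset": [5, -25, 0], "rotation": [0, 0, 0]},
  {"offset": [2, -10, 0], "rotation": [0, 0, 0]},
])

```text
time: 7.53
tool_pos: [0.5596, 0.0993, 0.248]
tool_rot: [-3.129, 0.022, 0.33]
contact_force: [0.7, 0.5, -0.1]
opening: 0.0235
```

```bash
python3 -c "
from h import *
read_camera('top')
print(delta([.555,.208,.265],.278), observe()['opening'],np.round(observe()['qvel'],3))"
```

```text
(array([  30.5, -103.8,  -16.5]), array([-0.0124,  0.0226,  0.0531])) 0.02382702187218336 [-0.061  0.    -0.012 -0.025  0.001 -0.062]
```

Emit:
apply_moves([
  {"offset": [0, -20, -10], "rotation": [-0.01, 0.02, 0.04]},
  {"offset": [0, -20, -3], "rotation": [0, 0, 0]},
  {"offset": [0, 0, 0], "rotation": [0, 0, 0]},
  {"offset": [0, 0, 0], "rotation": [0, 0, 0]},
])

```text
time: 7.92
tool_pos: [0.5467, 0.1374, 0.2579]
tool_rot: [-3.14, 0.008, 0.29]
contact_force: [0.0, -0.4, -1.2]
opening: 0.0238
```

```bash
python3 - <<'E'
from h import *
read_camera('top')
print(delta([.555,.208,.265],.278), np.round(observe()['qvel'],3))
p=wrist();save(p,'w6')
for r in tip_of('cradle',p)[:3]: print(r['score'],np.round(r['location'],4))
E
```

```text
(array([ 28.1, -65.5,  -7.4]), array([-0.0016,  0.0086,  0.0116])) [-0.017  0.002 -0.004 -0.001  0.     0.001]
0.88 [0.556  0.2133 0.1217]
```

View pics/w6.png

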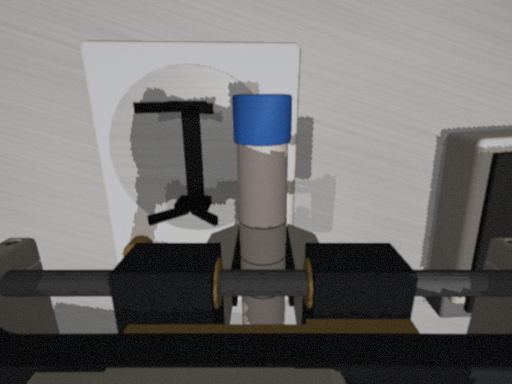

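```bash
cat > ov.py <<'E'
from h import *
import sys
x,y,z,a=map(float,sys.argv[1:5]); name=sys.argv[5]
e=np.array([np.cos(a),np.sin(a),0]); f=np.array([-e[1],e[0],0]); Z=np.array([0,0,1.]); c=np.array([x,y,z])
for cam in ('wrist','top','side'):
    p=wrist() if cam=='wrist' else read_camera(cam)
    x0,y0,w,h,s={'wrist':(100,80,150,160,3.5),'top':(145,110,60,70,8),'side':(165,230,70,55,8)}[cam]
    im=cv2.resize(p['img'][y0:y0+h,x0:x0+w],None,fx=s,fy=s,interpolation=cv2.INTER_CUBIC)
    for k in(-.049,-.041,.041,.049):
        P=[c+k*e+g*.0265*f+.008*Z for g in(-1,1)]
        P=[P[0],c+k*e-.0185*Z,P[1]]
        U=((proj(p,P)-[x0,y0]+.5)*s-.5).round().astype(int)
        cv2.polylines(im,[U.reshape(-1,1,2)],False,(255,0,0) if abs(k)>.045 else (255,255,0),1)
    cv2.imwrite(f'pics/{name}_{cam}.png',im[...,::-1])
E
python3 ov.py .555 .209 .119 .278 o1
```

```text
(no output)
```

View pics/o1_wrist.png

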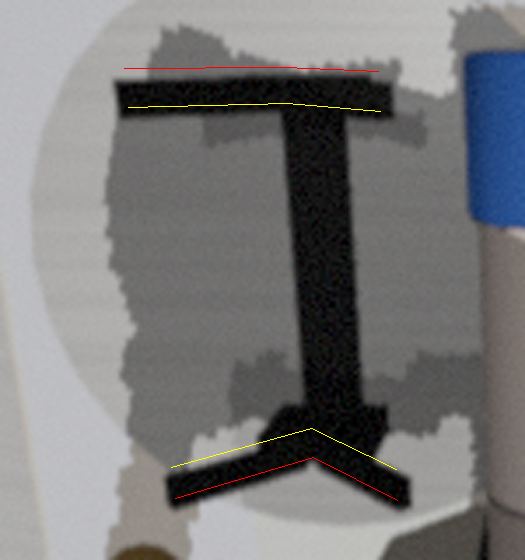

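View pics/o1_top.png

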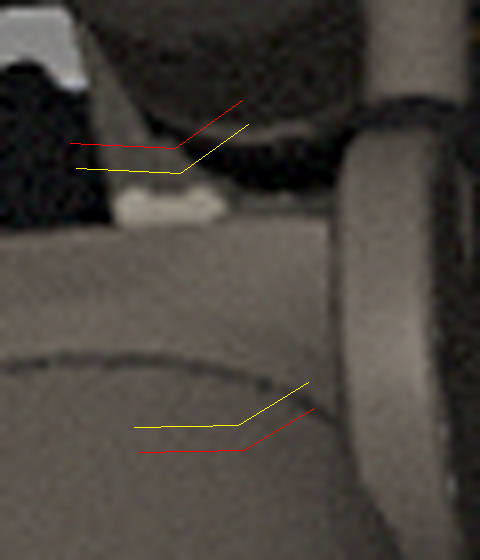

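View pics/o1_side.png

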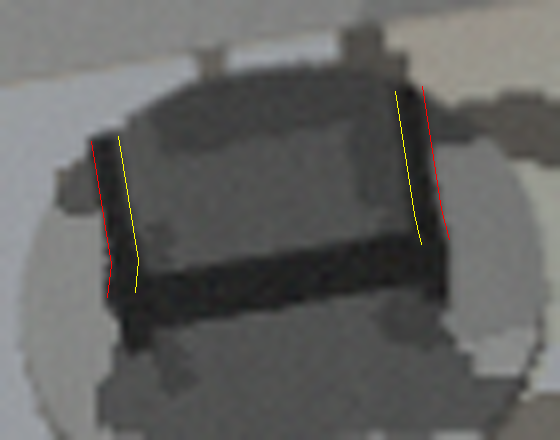

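The wrist overlay puts the cradle about 2 mm lower along x than the model, while the side view agrees with the model. I'll aim for a compromise at (0.554, 0.2085), yaw 0.278.

Emit:
apply_moves([
  {"offset": [8, -20, 0], "rotation": [0, 0.008, 0.01]},
  {"offset": [9, -22, 0], "rotation": [0, 0, 0]},
  {"offset": [4, -10, 0], "rotation": [0, 0, 0]},
  {"offset": [0, 0, 0], "rotation": [0, 0, 0]},
  {"offset": [0, 0, 0], "rotation": [0, 0, 0]},
])

```text
time: 8.63
tool_pos: [0.5542, 0.1906, 0.2574]
tool_rot: [-3.141, 0.001, 0.273]
contact_force: [0.6, -0.0, -1.0]
opening: 0.0239
```

```bash
python3 -c "
from h import *
read_camera('top')
print(delta([.554,.2085,.168],.278), observe()['opening'],np.round(observe()['qvel'],3))"
```

```text
(array([  4.8, -17.4,  89.4]), array([-0.0005,  0.0008, -0.0054])) 0.02386896901281888 [-0.009 -0.005  0.007  0.001  0.001  0.001]
```

Emit:
apply_moves([
  {"offset": [4, -14, 0], "rotation": [0, 0, -0.004]},
  {"offset": [0, 0, 0], "rotation": [0, 0, 0]},
  {"offset": [0, 0, 12], "rotation": [0, 0, 0]},
  {"offset": [0, 0, 14], "rotation": [0, 0, 0]},
  {"offset": [0, 0, 14], "rotation": [0, 0, 0]},
  {"offset": [0, 0, 5], "rotation": [0, 0, 0]},
  {"offset": [0, 0, 0], "rotation": [0, 0, 0]},
  {"offset": [0, 0, 0], "rotation": [0, 0, 0]},
])

```text
time: 9.35
tool_pos: [0.555, 0.2022, 0.2123]
tool_rot: [3.14, -0.001, 0.274]
contact_force: [-0.1, 0.4, 0.1]
opening: 0.0242
```

```bash
python3 -c "
from h import *
read_camera('top')
print(delta([.554,.2085,.168],.278), observe()['opening'],np.round(observe()['qvel'],3))"
```

```text
(array([ 0.6, -6.3, 44.5]), array([ 0.0012, -0.0013, -0.0038])) 0.02386720689589511 [ 0.004 -0.007 -0.008 -0.    -0.002  0.003]
```

Emit:
apply_moves([
  {"offset": [0.5, -5.5, 0], "rotation": [0, 0, -0.003]},
  {"offset": [0, 0, 0], "rotation": [0, 0, 0]},
  {"offset": [0, 0, 8], "rotation": [0, 0, 0]},
  {"offset": [0, 0, 8], "rotation": [0, 0, 0]},
  {"offset": [0, 0, 0], "rotation": [0, 0, 0]},
  {"offset": [0, 0, 0], "rotation": [0, 0, 0]},
])

```text
time: 9.9
tool_pos: [0.5551, 0.2086, 0.1978]
tool_rot: [3.14, -0.006, 0.278]
contact_force: [-0.2, 0.3, -0.6]
opening: 0.024
```

```bash
python3 -c "
from h import *
read_camera('top')
print(delta([.554,.2085,.168],.278), observe()['opening'],np.round(observe()['qvel'],3))
p=wrist();save(p,'w7');q=read_camera('side');cv2.imwrite('pics/s7.png',cv2.resize(q['img'][190:310,150:290,::-1],None,fx=5,fy=5,interpolation=cv2.INTER_CUBIC))"
```

```text
(array([-1.1, -0.3, 29.6]), array([ 0.0015, -0.0058, -0.0003])) 0.023833951711695583 [-0.    -0.004 -0.004  0.001  0.005 -0.002]
```

View pics/w7.png

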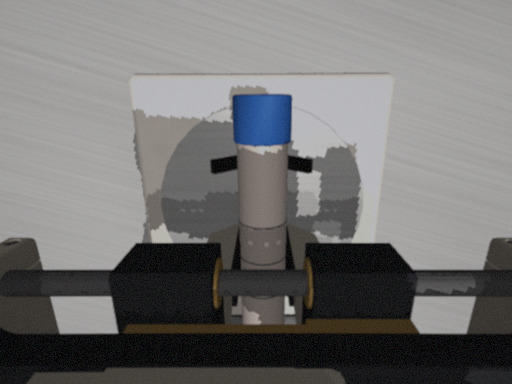

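View pics/s7.png

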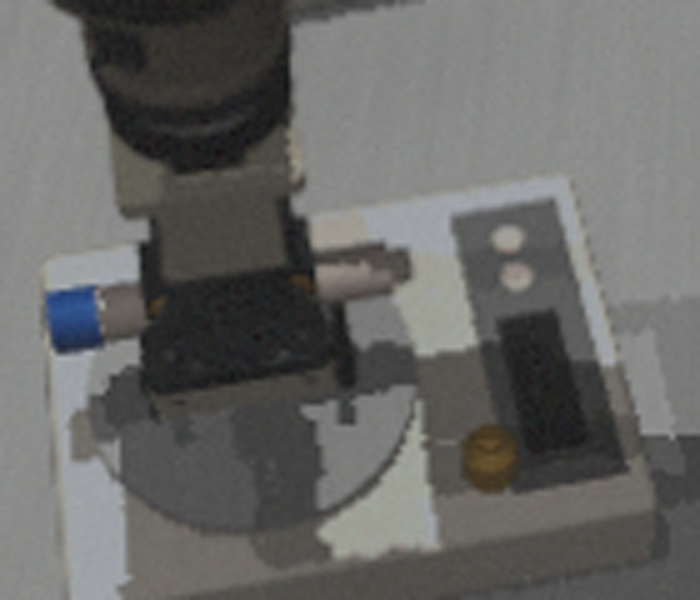

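The notch tips at columns 211 and 312 are centred on the tube at column 262. I'll lower the tube gently while watching the force.

Emit:
apply_moves([
  {"offset": [-0.6, 0, 6], "rotation": [0, -0.004, 0]},
  {"offset": [0, 0, 6], "rotation": [0, 0, 0]},
  {"offset": [0, 0, 6], "rotation": [0, 0, 0]},
  {"offset": [0, 0, 2], "rotation": [0, 0, 0]},
  {"offset": [0, 0, 0], "rotation": [0, 0, 0]},
  {"offset": [0, 0, 0], "rotation": [0, 0, 0]},
])

```text
time: 10.55
tool_pos: [0.5547, 0.2082, 0.1758]
tool_rot: [3.14, -0.002, 0.277]
contact_force: [-0.6, 0.2, -0.5]
opening: 0.024
```

Emit:
apply_moves([
  {"offset": [0, 0, 1.5], "rotation": [0, 0, 0]},
  {"offset": [0, 0, 1], "rotation": [0, 0, 0]},
  {"offset": [0, 0, 0], "rotation": [0, 0, 0]},
])

```text
time: 10.8
tool_pos: [0.5549, 0.2082, 0.1733]
tool_rot: [3.14, -0.003, 0.277]
contact_force: [0.6, -0.2, -0.8]
opening: 0.0236
```

Emit:
apply_moves([
  {"offset": [0, 0, 1.5], "rotation": [0, 0, 0]},
  {"offset": [0, 0, 0], "rotation": [0, 0, 0]},
])

```text
time: 10.97
tool_pos: [0.555, 0.2082, 0.1719]
tool_rot: [3.14, -0.003, 0.277]
contact_force: [-0.6, -0.1, 0.5]
opening: 0.024
```

Emit:
apply_moves([
  {"offset": [0, 0, 1.5], "rotation": [0, 0, 0]},
  {"offset": [0, 0, 0], "rotation": [0, 0, 0]},
])

```text
time: 11.13
tool_pos: [0.5551, 0.2083, 0.1705]
tool_rot: [3.14, -0.004, 0.277]
contact_force: [0.2, 0.4, -0.3]
opening: 0.0239
```

Emit:
apply_moves([
  {"offset": [0, 0, 1], "rotation": [0, 0, 0]},
  {"offset": [0, 0, 0], "rotation": [0, 0, 0]},
])

```text
time: 11.3
tool_pos: [0.5553, 0.2085, 0.17]
tool_rot: [3.14, -0.005, 0.277]
contact_force: [0.8, 0.2, -0.5]
opening: 0.0239
```

Emit:
apply_moves([
  {"offset": [-0.5, 0, 1.2], "rotation": [0, -0.004, 0]},
  {"offset": [0, 0, 0], "rotation": [0, 0, 0]},
])

```text
time: 11.47
tool_pos: [0.5553, 0.2088, 0.1697]
tool_rot: [3.141, -0.003, 0.277]
contact_force: [-0.2, -0.0, -0.6]
opening: 0.0238
```

Emit:
apply_moves([
  {"offset": [-0.3, 0, 1.2], "rotation": [0, 0, 0]},
  {"offset": [0, 0, 0], "rotation": [0, 0, 0]},
])

```text
time: 11.63
tool_pos: [0.5553, 0.2092, 0.1693]
tool_rot: [3.141, -0.004, 0.277]
contact_force: [-0.3, 0.1, -0.2]
opening: 0.0237
```

Emit:
apply_moves([
  {"offset": [0, 0, 1.2], "rotation": [0, 0, 0]},
  {"offset": [0, 0, 0], "rotation": [0, 0, 0]},
])

```text
time: 11.8
tool_pos: [0.5553, 0.2092, 0.1692]
tool_rot: [3.141, -0.005, 0.278]
contact_force: [-0.7, 0.5, -0.3]
opening: 0.0238
```

Progress in z has slowed and y is drifting, which suggests the tube has touched one flank of the V. I'll press a little more firmly.

Emit:
apply_moves([
  {"offset": [0, 0, 2.5], "rotation": [0, 0, 0]},
  {"offset": [0, 0, 2.5], "rotation": [0, 0, 0]},
])

```text
time: 11.97
tool_pos: [0.5554, 0.2093, 0.1688]
tool_rot: [3.141, -0.008, 0.278]
contact_force: [-9.5, -2.1, 24.9]
opening: 0.0239
```

```bash
python3 -c "
from h import *
p=wrist();print(observe()['tool_pos'],observe()['contact_force']);save(p,'w8');q=read_camera('side');cv2.imwrite('pics/s8.png',cv2.resize(q['img'][190:310,150:290,::-1],None,fx=5,fy=5,interpolation=cv2.INTER_CUBIC))"
```

```text
[0.55539522 0.20926146 0.16887627] [-8.06641747 -1.2780379  19.70434319]
```

View pics/w8.png

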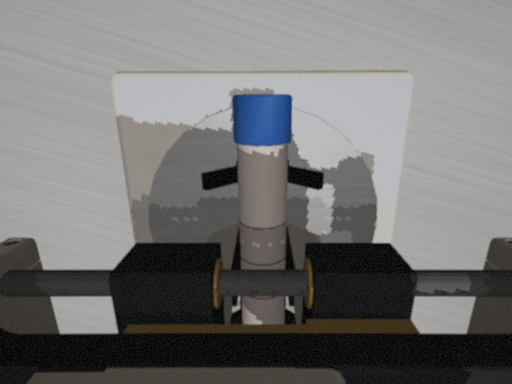

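View pics/s8.png

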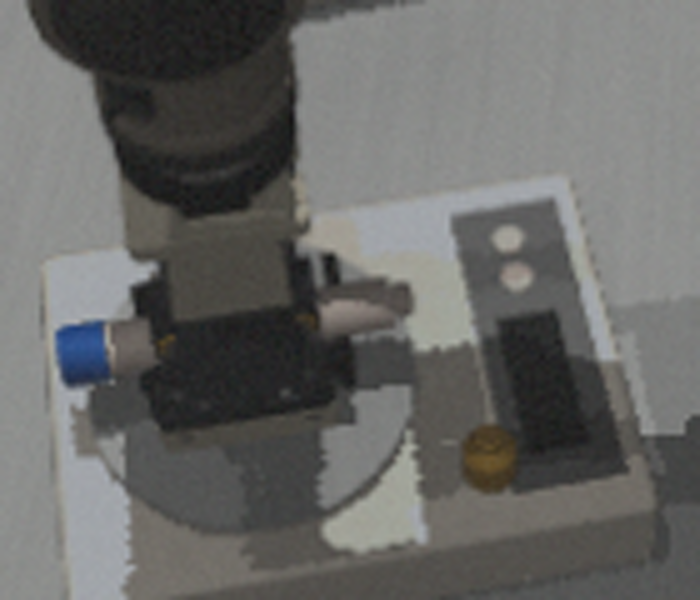

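Contact is at about 20 N and the tube is seated. Before releasing, I'll check how well it is centred along the cradle, after easing the force.

Emit:
apply_moves([
  {"offset": [0, 0, 0], "rotation": [0, 0, 0]},
  {"offset": [0, 0, 0], "rotation": [0, 0, 0]},
])

```text
time: 12.23
tool_pos: [0.5552, 0.2091, 0.1699]
tool_rot: [3.14, -0.009, 0.278]
contact_force: [-0.8, -0.1, -0.8]
opening: 0.0237
```

```bash
python3 - <<'E'
from h import *
p=wrist(); t,R,s=toolT();print(s['contact_force'])
x0,y0,S=180,80,5
im=cv2.resize(p['img'][80:200,180:340],None,fx=S,fy=S,interpolation=cv2.INTER_CUBIC)
c=t+R@[0,0,.049]
def pl(P,col):
    U=((proj(p,[c+R@q for q in P])-[x0,y0]+.5)*S-.5).round().astype(int); cv2.polylines(im,[U.reshape(-1,1,2)],False,col,1)
for k,col in((.041,(255,255,0)),(.049,(255,0,0))): pl([[k,-.0265,-.008],[k,0,.0185],[k,.0265,-.008]],col)
th=np.linspace(0,np.pi,20)
for k in(.0605,.0825): pl([[k,.0142*np.cos(x),-.0142*np.sin(x)] for x in th],(0,255,0))
cv2.imwrite('pics/w9.png',im[...,::-1])
E
```

```text
[-0.09407001  0.11337518 -0.04501186]
```

View pics/w9.png

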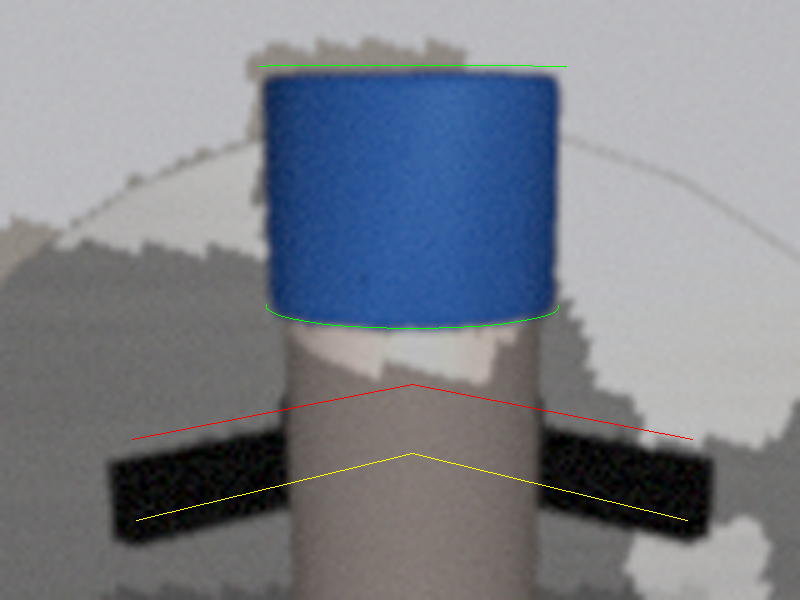

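The notch sits about 2 mm nearer in x than the tube's middle. I'll lift slightly, shift by −2 mm, and reseat.

Emit:
apply_moves([
  {"offset": [0, 0, -3], "rotation": [0, -0.006, 0]},
  {"offset": [0, 0, 0], "rotation": [0, 0, 0]},
  {"offset": [-2, 0, 0], "rotation": [0, 0, 0]},
  {"offset": [0, 0, 0], "rotation": [0, 0, 0]},
  {"offset": [0, 0, 0], "rotation": [0, 0, 0]},
])

```text
time: 12.7
tool_pos: [0.5526, 0.2079, 0.1703]
tool_rot: [3.14, 0.002, 0.278]
contact_force: [0.2, -0.0, -1.0]
opening: 0.0239
```

Emit:
apply_moves([
  {"offset": [0.6, 0, 0.5], "rotation": [0, 0.002, 0]},
  {"offset": [0, 0, 1], "rotation": [0, 0, 0]},
  {"offset": [0, 0, 1], "rotation": [0, 0, 0]},
  {"offset": [0, 0, 1.5], "rotation": [0, 0, 0]},
])

```text
time: 13.03
tool_pos: [0.5531, 0.2086, 0.169]
tool_rot: [3.141, -0.001, 0.278]
contact_force: [-5.5, -1.8, 14.8]
opening: 0.0238
```

Emit:
apply_moves([
  {"offset": [0, 0, 1.5], "rotation": [0, 0, 0]},
  {"offset": [0, 0, 0.5], "rotation": [0, 0, 0]},
])

```text
time: 13.2
tool_pos: [0.553, 0.2086, 0.1692]
tool_rot: [3.14, -0.003, 0.278]
contact_force: [1.0, 0.1, -0.6]
opening: 0.024
```

It is seated again. I'll open to about 50 mm and then rise.

Emit:
apply_moves([
  {"offset": [0, 0, 0], "rotation": [0, 0, 0]},
  {"offset": [0, 0, 0], "rotation": [0, 0, 0]},
  {"offset": [0, 0, 0], "rotation": [0, 0, 0]},
  {"offset": [0, 0, 0], "rotation": [0, 0, 0]},
  {"offset": [0, 0, 0], "rotation": [0, 0, 0]},
  {"offset": [0, 0, 0], "rotation": [0, 0, 0]},
], grip=0.4, grip_force=10)

```text
time: 13.7
tool_pos: [0.5534, 0.2086, 0.1688]
tool_rot: [3.14, -0.004, 0.278]
contact_force: [0.3, 0.7, -0.2]
opening: 0.0541
```

Emit:
apply_moves([
  {"offset": [0, 0, -6], "rotation": [0, 0, 0]},
  {"offset": [0, 0, -12], "rotation": [0, 0, 0]},
  {"offset": [0, 0, -20], "rotation": [0, 0, 0]},
  {"offset": [0, 0, -25], "rotation": [0, 0, 0]},
  {"offset": [0, 0, -25], "rotation": [0, 0, 0]},
  {"offset": [0, 0, -10], "rotation": [0, 0, 0]},
  {"offset": [0, 0, 0], "rotation": [0, 0, 0]},
])

```text
time: 14.28
tool_pos: [0.5524, 0.2084, 0.2712]
tool_rot: [3.14, 0.001, 0.278]
contact_force: [0.4, 0.3, -1.0]
opening: 0.0552
```

Emit:
apply_moves([
  {"offset": [-10, 20, -5], "rotation": [0, 0, 0]},
  {"offset": [-20, 30, -5], "rotation": [0, 0, 0]},
  {"offset": [-20, 30, 0], "rotation": [0, 0, 0]},
  {"offset": [-20, 30, 0], "rotation": [0, 0, 0]},
  {"offset": [-10, 10, 0], "rotation": [0, 0, 0]},
  {"offset": [0, 0, 0], "rotation": [0, 0, 0]},
  {"offset": [0, 0, 0], "rotation": [0, 0, 0]},
])

```text
time: 14.87
tool_pos: [0.5058, 0.0672, 0.2796]
tool_rot: [3.141, 0.0, 0.281]
contact_force: [0.9, -0.9, 0.3]
opening: 0.0553
```

```bash
python3 - <<'E'
from h import *
p=wrist();save(p,'w10');q=read_camera('side');save(q,'s10');print(observe()['time'],observe()['tool_pos'])
for c in(p,q):
    for r in tip_of('long_tube_mid',c)[:3]: print(r['score'],np.round(r['location'],4))
t=read_camera('top');save(t,'t10')
E
```

```text
14.9667 [0.50613828 0.068177   0.27952565]
0.93 [0.5566 0.2076 0.1153]
0.64 [0.5516 0.209  0.1217]
0.59 [ 0.272  -0.3156  0.0129]
```

View pics/w10.png

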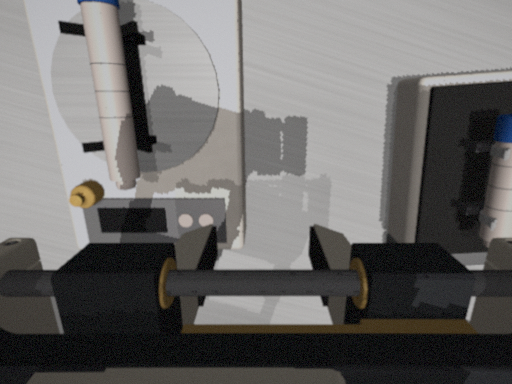

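View pics/s10.png

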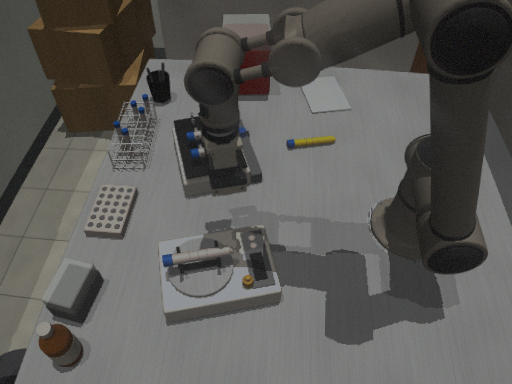

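The tube lies in both notches along the cradle (wrist view from about (100,0) to (125,187)). Both short tubes are still clipped in, and the arm is clear.

```bash
python3 -c "
from cell import *
print(hand_in())"
```

```text
the job is handed in; nothing more can be done
None
```

The long tube is out of its clips and lying along the V-cradle on the balance, resting in both notches. I handed the job in at about 15 s on the robot's clock. I gripped it between its clips, pulled it straight up and carried it level to the cradle. After it first touched down I lifted it slightly, moved it back about 2 mm to centre it, and seated it again before releasing.

**Last checks:** After I backed the arm off, the pictures showed the tube lying along the cradle. Both short tubes were still clipped in after the lift, and nothing touched them after that. The robot was touching nothing. The highest force I saw was about 27 N, briefly, at the first seating. The later seating was about 16 N.

**Disagreements:**
- **Middle of the cradle:** the wrist camera put it about 2 mm nearer the robot, along the tube, than the side camera did. I placed the tube by the wrist view.
- **Tube position after release:** the networks put its middle at x = 0.557 from the wrist camera and 0.552 from the side camera, against about 0.553 for the gripper at release. I did not measure the centring again after the final seating, so it should be within a few millimetres.

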